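Vent the vacuum pot and park its lid under the dust shelf

TASK

Let the air into the vacuum pot by turning the tap on its lid fully open (anticlockwise, until its bar lies in line with the lid's wooden handle), then lift the lid off and set it down flat on the open bench, without dropping it, and let go. Then take it by its wooden handle and slide it in under the low dust shelf, handle outward, until it meets the shelf's back, and let go. Leave the bottle, block, hammer and tin where they stand.

Things in the scene. Friction and masses are not known exactly. Their poses are not given: they have to be found in the camera images.
- tap (a joint): Vent tap at the lid's centre, rad: 0 = shut, bar across the lid's wooden handle; 1.57 = fully open, bar in line with the handle (a stop at each end). Opens anticlockwise seen from above, stays where left, takes 0.05 N m. Starts at 0 to 0.25. Below about 1.15 the vacuum holds the lid fast; beyond that the lid just rests on the pot.
- tap_bar (a point): Centre of the tap's black bar: 66 mm long, 14 mm thick, 26 mm high, on a brass stem on the lid's axis; its y axis runs along the bar, z up. It is 55 mm above the underside of the lid's skirt (149 mm above the bench with the lid on the pot, 55 mm with the lid on the bench) and 29 mm above the lid's top face. The lid can be lifted by this bar.
- lid_centre (a point): The loose lid: aluminium disc 144 mm across with a skirt beneath, about 0.48 kg (varies by a quarter). Point on its axis, 13 mm above the skirt's underside and 13 mm below the disc's top face; with the tap it is 68 mm high. The skirt goes 16 mm down over the pot's wall with 3 mm of play. x points from the centre along the wooden handle, z up.
- handle_grip (a point): Grip point on the straight wooden handle standing out level from the lid's edge: 28 mm wide, 18 mm high, reaching from the disc's edge (72 mm) to 155 mm from the lid's axis. This point is 135 mm from the axis, mid-section, 17 mm above the skirt's underside (so above the bench when the lid lies there). x points outward along the handle, z up.
- pot: The vacuum pot: round steel pot, 128 mm across and 110 mm high, fixed to the bench. Origin at the centre of its underside, z up. With the lid on, the underside of the lid's skirt is 94 mm above the bench. A short brass stub stands out from the pot's side.
- bay (a point): Dust shelf, fixed: plywood roof, open front. Point on the bench at the foot of the back board's inner face, midway; x points out of the open front, y along the back, z up. The roof reaches 125 mm out, underside 85 mm and top 100 mm high (stock on it to 150 mm). 200 mm between side rails 22 mm high; no step in the floor. With the lid against the back, its axis is 72 mm from here along x.
- bottle_mid (a point): Amber bottle, 64 mm across, 120 mm high, standing loose on the bench; point on its axis half-way up. Not to be disturbed.
- block_mid (a point): Wooden scrubbing block with cork face, 100 x 60 x 36 mm, lying loose; point at its centre. Not to be disturbed.
- hammer_grip (a point): Hammer lying loose on the bench, 260 mm long; point on its handle. Not to be disturbed.
- tin_mid (a point): Plain metal tin, 80 mm across, 90 mm high, standing loose; point on its axis half-way up. Not to be disturbed.

How it is judged (in metres and radians):
On the way, in this order (a step that is already met when the one before it is completed fails the run):
1. the tap is turned open (past 1.3 rad) while the lid still sits on the pot (value of joint tap above 1.3 rad and horizontal distance between lid_centre and pot below 0.01 m and height (world z) of lid_centre below 0.112 m), for 0.1 s.
2. the lid lies flat on the open bench, its centre out from under the roof, and is let go (height (world z) of lid_centre below 0.017 m and angle between lid_centre's own z axis and vertical below 0.06 rad and x of lid_centre in the frame of bay above 0.125 m and contact force between the fingers and lid below 0.2 N and linear speed of lid below 0.03 m/s), for 0.2 s.
At the end, for the whole second after the job is handed in: The lid lies flat and still on the bench under the dust shelf, between its sides, within 15 mm of the back board (its axis less than 87 mm from the back), the wooden handle standing out of the front (x of lid_centre in the frame of bay below 0.087 m and y of lid_centre in the frame of bay between -0.04 and 0.04 m and x of handle_grip in the frame of bay above 0.15 m and height (world z) of lid_centre below 0.017 m and angle between lid_centre's own z axis and vertical below 0.06 rad and linear speed of lid below 0.02 m/s); the robot touches nothing.
It fails at once if the lid is dropped (falls freely, faster than 0.7 m/s) (linear speed of lid above 0.7 m/s and contact force between the fingers and lid below 0.1 N).
It fails at once if a bystander (bottle, block, hammer or tin) is moved by more than 30 mm (distance of any of bottle_mid, block_mid, hammer_grip, tin_mid from where it was at the start of the episode above 0.03 m).
It also fails if it takes over 59 s, if anything falls off the work surface, if the arm or the gripper's body presses on something with over 40 N, if the wrist force passes 120 N, or if a joint passes its speed limit or range.

ROBOT

A 6-joint arm with a two-finger parallel gripper is mounted at the origin on the work surface. World frame = base frame: x ahead of the robot, y to its left, z up, the work surface at z = 0. Lengths are in mm, angles in degrees, forces in N, time in s.
With the tool pointing down it reaches from about 350 to 850 mm from the base axis. Payload 8.1 kg.
Tool frame: the origin (TCP) lies between the finger pads; the fingertips stand 22 mm ahead of it and the grasp point (between the pads) lies 3 mm ahead of it (r.nose_length is the z of the fingertips in the tool frame, in mm); z points along the fingers, x is the direction in which the jaws open and shut, and the axes are right-handed (so a half turn about z gives the same grasp; the last joint's range is limited). The gripper opens to 85 mm and grips with 20 to 120 N. Pads are 22 mm wide; open, the fingers measure 114 mm over their backs; the gripper's body (76 mm by 85 mm) begins 54 mm behind the grasp point. The pads swing forward as they close: fully open they stand 13 mm farther back than shut.
Start: joints at [-68.721, 7.471, 85.268, -0, 87.261, -4.893], TCP at [264.667, -538.477, 253.292] pointing down, gripper open.
Joint ranges: [-169.43, 169.43], [-51.17, 129.36], [1.28, 143.12], [-76.62, 256.62], [0, 156.53], [-152.29, 152.29]. Speed limits (degrees/s): [136.94, 136.94, 159.86, 180, 180, 180].

INTERFACE

Orientations are given as [roll, pitch, yaw] about the fixed x, y, z axes, in that order (R = Rz(yaw) Ry(pitch) Rx(roll)).
In Python, from bench import r gives the robot as it stands.
- The arm moves only by the shell command python3 -m jog 'ROWS' [FORCE]. ROWS is JSON, a list of rows, each a list of 5 numbers: the shift along the tool's x, y, z in m, then the turn about the tool's z in degrees, then the opening in per cent of the stroke, from 0 (shut) to 100 (fully open). A call has 1 to 8 rows; each row is the pose to reach, as a shift and turn from the pose measured when the call began, along the tool's axes at that moment; what a row does not reach only later rows make up. A row lasts 1/10 s, in which the tool goes at most 50 mm and 8.59 degrees, less where a joint would pass 70% of its speed; a pose out of reach is approached as far as the arm can. A call with a gripper value outside its range is refused whole. The fingers move at their own pace and stop on an object; FORCE is the grip in N (left out, the last holds). Time passes only in rows, so rows that repeat a pose let the fingers close. It gives the time, the measured TCP pose, the force and the opening at its end, in the units of the state.
- r.sense(): the state, without advancing time (a new reading comes with each control period).
- r.snapshot(name): name is "side" or "top"; returns a dict with "image" (420x560x3 uint8, red, green, blue), "K" (3x3 intrinsics, pixels), "distortion" ([k1, k2, p1, p2, k3] as OpenCV has them; the pictures are not rectified), "T" (4x4, takes a point from camera to world coordinates). Camera axes: x right, y down, z forward; pixel columns grow to the right and rows downward; lengths in mm; the calibration is good to about 2 mm. A picture is of the moment at which its call begins. There is no depth.
- r.hand_in(): hands the job in, once; it reports no verdict.
Trained networks look in a picture, given as the dict that the camera call returned (one of the last four; its "shot" number tells which), for a name from the list of things; names that differ only in an ending like _2 or _b are one class to them, and where a whole thing is asked for, a point or a joint stands for the part that bears it (a point fixed in the world has none). Each returns a list of dicts, best first, with "conf" (0 to 1); they miss things now and then, are a little off and sometimes report something else, mostly with a low value. They report only what shows in the picture. A call takes as long as a camera call.
- r.search_frame(picture, label): "bbox" ([left, top, right, bottom] in pixels, round what is visible of it).
- r.pinpoint(picture, label): "uv" ([column, row] in pixels: a listed point, or the origin of a listed thing).
The state is a dict: "time": time; "joint_pos": joint angles; "qd": joint speeds; "joint_efforts": joint torques, N m; "tool_pos": TCP position; "tcp_rot": TCP orientation; "ft_force": force on the tool from outside, world axes, zero at the start; "wrist_torque": the same for the moment, N m; "finger_gap": finger opening in mm.
Only numpy, scipy, OpenCV 4.12 (cv2) and the standard library are available. Lean on these libraries where they do the work, as an engineer would, in place of code of your own. Each camera call takes 0.05 s, during which the arm holds its last target. There are 200 camera calls.

## Working session

There is one attempt and no reset: what is moved stays moved. The work goes in short steps, Python scripts to look and compute and a shell command to move; the robot and the scene stay as the last step left them, time stands still between calls to the robot, and variables do not carry over. Pictures are saved under pics/ and viewed, about 8 in all and at most 12, crops included, and the job is handed in when it is done.

```bash
mkdir -p pics; ls
cat > h.py <<'E'
import numpy as np, cv2
from bench import r
def ray(p,uv):
    d=cv2.undistortPoints(np.array([[uv]],float),np.array(p["K"],float),np.array(p["distortion"],float))[0,0]
    T=np.array(p["T"]); v=T[:3,:3]@[d[0],d[1],1]; return T[:3,3],v/np.linalg.norm(v)
def atz(p,uv,z):
    o,v=ray(p,uv); return o+v*(z-o[2])/v[2]
def tri(a,b):
    A=np.zeros((3,3));y=np.zeros(3)
    for o,v in(a,b):
        P=np.eye(3)-np.outer(v,v);A+=P;y+=P@o
    X=np.linalg.solve(A,y); return X,[np.linalg.norm((np.eye(3)-np.outer(v,v))@(X-o)) for o,v in(a,b)]
def save(p,n): cv2.imwrite("pics/"+n,p["image"][:,:,::-1])
E
python3 - <<'E'
from h import *
np.set_printoptions(precision=1,suppress=True)
s=r.snapshot("side");t=r.snapshot("top")
im=np.vstack([s["image"],t["image"]]);cv2.imwrite("pics/a.png",cv2.resize(np.hstack([s["image"],t["image"]]),(800,300))[:,:,::-1])
save(s,"s0.png");save(t,"t0.png")
print(np.array(s["T"]),np.array(t["T"]),r.sense()["tcp_rot"],r.nose_length)
for n in ["tap_bar","lid_centre","handle_grip","pot","bay","bottle_mid","block_mid","hammer_grip","tin_mid"]:
    a=r.pinpoint(s,n);b=r.pinpoint(t,n)
    print(n,[(np.round(x["uv"]),round(x["conf"],2)) for x in a[:2]],[(np.round(x["uv"]),round(x["conf"],2)) for x in b[:2]])
    if a and b: print("   ",*tri(ray(s,a[0]["uv"]),ray(t,b[0]["uv"])))
E
```

```text
pics
[[  -1.    -0.2    0.2  378.5]
 [  -0.3    0.7   -0.6  757.4]
 [   0.    -0.7   -0.8 1006.5]
 [   0.     0.     0.     1. ]] [[   0.    -1.     0.2  257.4]
 [  -1.    -0.     0.     3.7]
 [  -0.    -0.2   -1.  1673.8]
 [   0.     0.     0.     1. ]] [-180.     0.1  -63.8] 22.0
tap_bar [(array([276., 309.]), 0.92)] [(array([170., 230.]), 0.42)]
    [500.5 307.2 133.8] [np.float64(5.76460747674172), np.float64(5.764607476741899)]
lid_centre [(array([280., 316.]), 0.84), (array([225., 200.]), 0.41)] [(array([170., 230.]), 0.66)]
    [497.  310.2 110.6] [np.float64(0.9450675585060737), np.float64(0.9450675585060051)]
handle_grip [(array([277., 377.]), 0.57)] [(array([122., 237.]), 0.89)]
    [468.3 450.7 115.6] [np.float64(3.3118898468095064), np.float64(3.3118898468094917)]
pot [] [(array([174., 237.]), 0.63)]
bay [] []
bottle_mid [(array([216., 244.]), 0.9), (array([330., 381.]), 0.71)] [(array([244., 158.]), 0.66), (array([255., 267.]), 0.43)]
    [739.6 107.5  46. ] [np.float64(3.200862067782976), np.float64(3.20086206778284)]
block_mid [(array([336., 262.]), 0.98)] [(array([170., 231.]), 0.72), (array([256., 265.]), 0.57)]
    [427.5 273.3 328.2] [np.float64(34.6566518117565), np.float64(34.656651811756404)]
hammer_grip [(array([223., 199.]), 0.8)] [(array([306., 147.]), 0.59)]
    [793.2 -88.3   9.7] [np.float64(1.287302815368069), np.float64(1.2873028153679023)]
tin_mid [(array([329., 381.]), 0.81)] [(array([141., 277.]), 0.92)]
    [359.3 404.6  44.3] [np.float64(2.223897261860838), np.float64(2.2238972618608983)]
```

```bash
python3 -m jog --help 2>&1 | head -20
```

```text
invalid input: not JSON, or not a number
```

View pics/s0.png

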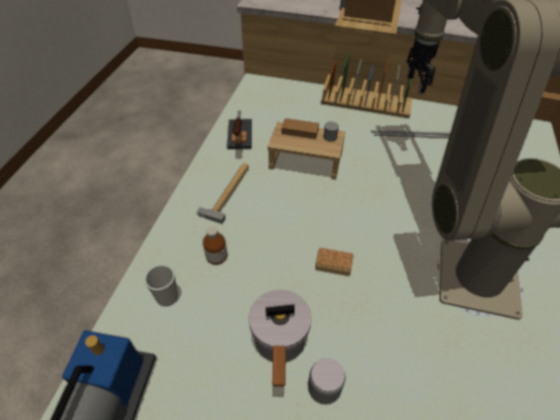

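View pics/t0.png

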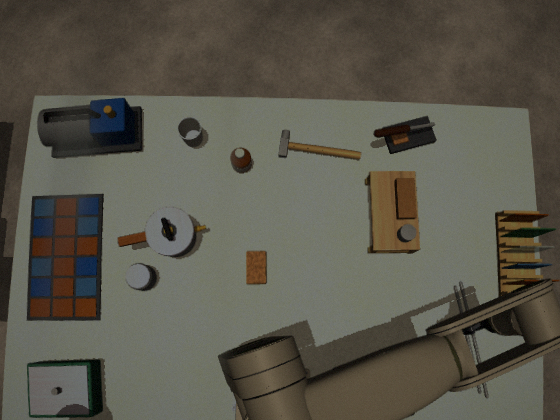

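The side view shows the lid at (280,318) with its handle toward the camera at (279,370). The shelf is at (307,140), opening towards the camera (+y). In the top view the lid is at (170,231), the shelf roof spans (370–418, 171–252), and the block is at (256,266). I'll zoom in on the shelf and lid next.

Run:
```python
import cv2,numpy as np
s=cv2.imread("pics/s0.png");t=cv2.imread("pics/t0.png")
f=lambda i,x,y:cv2.resize(i[y:y+75,x:x+100],(400,300),interpolation=cv2.INTER_CUBIC)
cv2.imwrite("pics/z.png",np.vstack([np.hstack([f(s,257,110),cv2.resize(t[160:265,340:480],(400,300),interpolation=cv2.INTER_CUBIC)]),np.hstack([f(s,235,290),f(t,110,195)])]))
```

```text
(no output)
```

View pics/z.png

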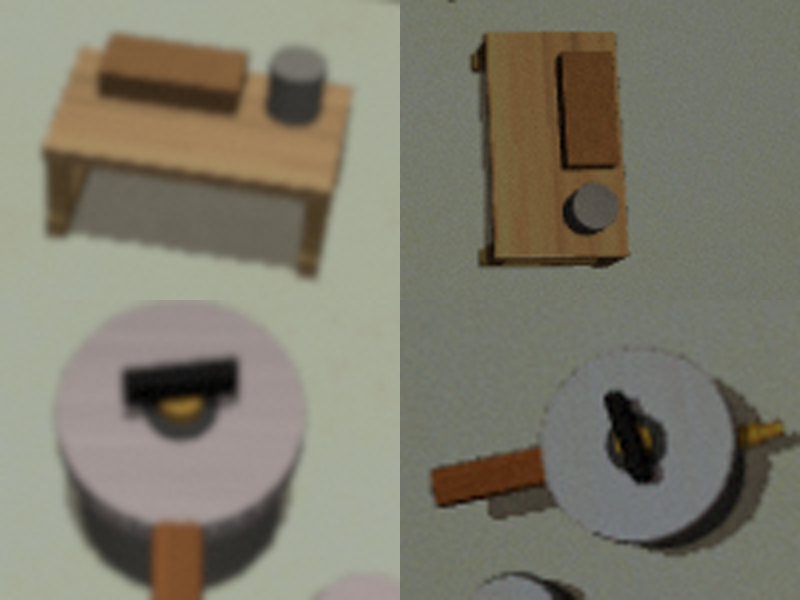

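Upper panels give the roof corners: side view about (268,147), (339,157), (345,132), (277,122); top view about (370,171), (415,171), (420,250), (373,250). Lower panels show the bar nearly across the handle, with top-view ends at (163,218) and (172,240).

Run:
```python
from h import *
np.set_printoptions(precision=1,suppress=True)
s=r.snapshot("side");t=r.snapshot("top")
C={"FL":((268,147.5),(370.5,171.2)),"FR":((339.5,157.5),(373.3,250.3)),"BR":((345,132),(420.2,250)),"BL":((277,122),(414.9,171.2))}
for k,(a,b) in C.items(): print(k,*tri(ray(s,a),ray(t,b)),atz(s,a,100),atz(t,b,100))
A=lambda p:np.degrees(np.arctan2(p[1],p[0]))
e=[atz(t,x,162) for x in((163,218.25),(172,240))];print("bar top",*e,A(e[0]-e[1]))
e=[atz(s,x,162) for x in((265.5,308),(294.2,305))];print("bar side",*e,A(e[0]-e[1]))
c=atz(t,(169.25,231.5),120);h=atz(t,(118,242),115);print(c,h,A(h-c))
c=atz(s,(280,316),107);h=atz(s,(279,370),120);print(c,h,A(h-c))
print("block",atz(t,(256.5,266),36),atz(s,(336,262),18),"bottle",atz(t,(241,158),60))
```

```text
FL [ 697.2 -280.7   89.5] [np.float64(1.1620647219000488), np.float64(1.1620647219000158)] [ 692.4 -268.6  100. ] [ 695.5 -278.8  100. ]
FR [ 457.4 -285.3   97.2] [np.float64(0.5281584463088878), np.float64(0.5281584463088318)] [ 457.7 -282.2  100. ] [ 456.5 -284.8  100. ]
BR [ 461.7 -426.9   92.1] [np.float64(0.4872410960678078), np.float64(0.4872410960676494)] [ 461.5 -416.8  100. ] [ 460.2 -424.8  100. ]
BL [ 702.1 -416.9   93.4] [np.float64(0.3955282308817697), np.float64(0.3955282308819578)] [ 700.2 -408.5  100. ] [ 699.8 -415.2  100. ]
bar top [523.8 323.1 162. ] [462.3 293.2 162. ] 25.89513793560201
bar side [525.5 325.  162. ] [466.  301.3 162. ] 21.72968783231413
[492.7 310.9 120. ] [457.5 462.3 115. ] 103.08663715374483
[496.7 308.  107. ] [464.4 436.5 120. ] 104.10735659578462
block [408.2  56.7  36. ] [399.6  61.8  18. ] bottle [737.6 114.9  60. ]
```

```bash
cat >> h.py <<'E'
def rel(x,y,z,yaw=None):
    s=r.sense();p=np.array(s["tool_pos"]);y0=s["tcp_rot"][2];a=np.radians(y0)
    d=np.array([x,y,z])-p
    print("t",round(s["time"],2),"tcp",p.round(1),"rot",np.round(s["tcp_rot"],1),"gap",round(s["finger_gap"],1),"F",np.round(s["ft_force"],1))
    print("rel m",np.round([d[0]*np.cos(a)+d[1]*np.sin(a),d[0]*np.sin(a)-d[1]*np.cos(a),-d[2]],1)/1000,"turn",None if yaw is None else round((y0-yaw+180)%360-180,1))
E
python3 -m jog '[[-0.33,-0.29,0,0,100],[-0.33,-0.29,0,0,100],[-0.33,-0.29,0,0,100],[-0.33,-0.29,0,0,100],[-0.33,-0.29,0,0,100],[-0.33,-0.29,0,0,100],[-0.33,-0.29,0,0,100],[-0.33,-0.29,0,0,100]]'; python3 -c "
from h import *
rel(495,310,240,-66)"
```

```text
time: 1.9
tool_pos: [369.2, -150.6, 253.6]
tcp_rot: [-180.0, -0.1, -63.9]
ft_force: [1.3, 0.3, 0.0]
finger_gap: 86.0
t 1.9 tcp [ 369.2 -150.6  253.6] rot [-1.80e+02 -1.00e-01 -6.39e+01] gap 86.0 F [1.3 0.3 0. ]
rel m [-0.358  -0.3158  0.0136] turn 2.1
```

```bash
python3 -m jog '[[-0.358,-0.316,0,2,100],[-0.358,-0.316,0,2,100],[-0.358,-0.316,0,2,100],[-0.358,-0.316,0,2,100],[-0.358,-0.316,0,2,100],[-0.358,-0.316,0,2,100],[-0.358,-0.316,0,2,100],[-0.358,-0.316,0,2,100]]' >/dev/null; python3 -m jog '[[-0.05,-0.043,0.0,0,100],[-0.05,-0.043,0.0,0,100]]'>/dev/null
python3 - <<'E'
from h import *
rel(495,310,205,-66)
s=r.snapshot("side");t=r.snapshot("top")
for n in ["tap_bar","lid_centre"]:
    for p in (s,t): print(n,[(np.round(x["uv"]),round(x["conf"],2)) for x in r.pinpoint(p,n)[:2]])
f=lambda i,x,y:cv2.resize(i[y:y+75,x:x+100],(400,300),interpolation=cv2.INTER_CUBIC)
cv2.imwrite("pics/b.png",np.hstack([f(s["image"],235,270),f(t["image"],120,190)])[:,:,::-1])
E
```

```text
t 2.9 tcp [493.2 303.2 253.2] rot [-179.9   -0.   -65.7] gap 85.2 F [ 0.1 -0.3 -0. ]
rel m [-0.0054 -0.0044  0.0482] turn 0.3
tap_bar [(array([277., 309.]), 0.83)]
tap_bar [(array([168., 232.]), 0.51)]
lid_centre [(array([278., 320.]), 0.79)]
lid_centre [(array([171., 230.]), 0.55)]
```

View pics/b.png

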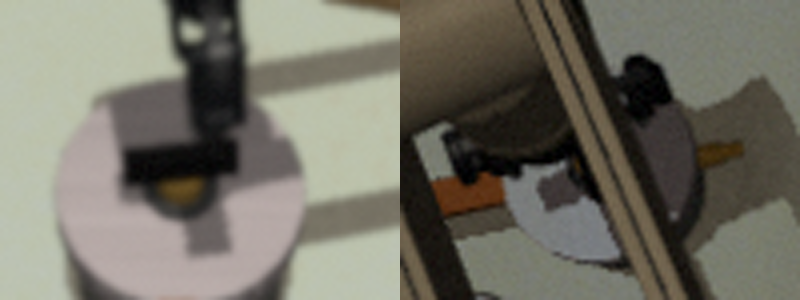

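Both fingers straddle the bar, which shows at (279,310) in the side view. Next I descend and close.

```bash
python3 -m jog '[[-0.005,-0.004,0.05,0,100],[-0.005,-0.004,0.09,0,100],[-0.005,-0.004,0.1,0,100],[-0.005,-0.004,0.1,0,100],[-0.005,-0.004,0.1,0,0],[-0.005,-0.004,0.1,0,0],[-0.005,-0.004,0.1,0,0],[-0.005,-0.004,0.1,0,0]]' 40;  python3 -m jog '[[0,0,0,0,0],[0,0,0,0,0]]'
```

```text
time: 4.0
tool_pos: [494.7, 308.4, 156.7]
tcp_rot: [-179.7, 0.3, -65.8]
ft_force: [-18.2, 33.6, 13.5]
finger_gap: 28.1
time: 4.2
tool_pos: [494.8, 311.6, 159.7]
tcp_rot: [-179.4, 0.6, -65.7]
ft_force: [-6.3, 9.5, 7.5]
finger_gap: 13.5
```

```bash
python3 -m jog '[[0,0,0.003,-8,0],[0,0,0.003,-16,0],[0,0,0.003,-24,0],[0,0,0.003,-32,0],[0,0,0.003,-40,0],[0,0,0.003,-48,0],[0,0,0.003,-56,0],[0,0,0.003,-64,0]]' 60; python3 -c "
from h import *
s=r.sense();print(s['wrist_torque'],s['joint_pos'])"
```

```text
time: 5.0
tool_pos: [496.9, 311.8, 159.4]
tcp_rot: [-179.1, -0.6, -1.5]
ft_force: [4.4, -0.6, 4.7]
finger_gap: 13.2
[-0.33260284 -0.22426909 -0.10679373] [26.80374764  8.14884771 94.50303026  0.51001475 76.45516877 28.13844226]
```

```bash
python3 -m jog '[[0,0,0,-7,0],[0,0,0,-12,0],[0,0,0,-15,0],[0,0,0,-15,0]]'; python3 -c "
from h import *
s=r.sense();print(s['wrist_torque'])"
```

```text
time: 5.4
tool_pos: [497.2, 311.8, 160.0]
tcp_rot: [-179.3, -0.8, 13.6]
ft_force: [0.5, -1.1, -1.1]
finger_gap: 12.9
[-0.3153888  -0.00264378  0.06282343]
```

```bash
python3 -m jog '[[0,0,0,-3,0],[0,0,0,-5,0],[0,0,0,-5,0]]'
python3 - <<'E'
from h import *
s=r.sense();print(s['wrist_torque'])
s=r.snapshot("side");t=r.snapshot("top")
f=lambda i,x,y:cv2.resize(i[y:y+75,x:x+100],(400,300),interpolation=cv2.INTER_CUBIC)
cv2.imwrite("pics/c.png",np.hstack([f(s["image"],230,290),f(t["image"],115,190)])[:,:,::-1])
E
```

```text
time: 5.7
tool_pos: [497.2, 311.8, 160.2]
tcp_rot: [-179.4, -0.9, 18.5]
ft_force: [1.5, 0.3, -3.4]
finger_gap: 13.2
[-0.15514445 -0.00091474 -0.01047302]
```

View pics/c.png

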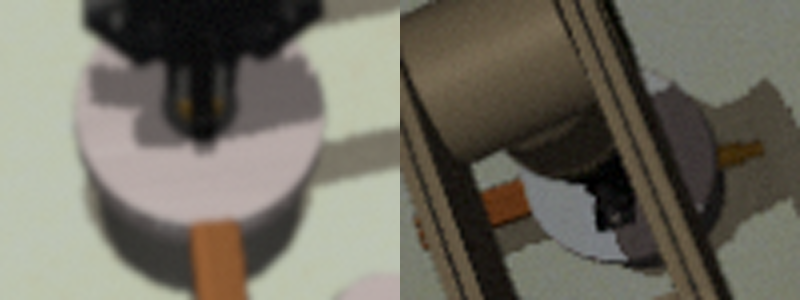

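The bar is in line with the handle in both views, so the tap is open. I'll re-grip a little lower before lifting.

```bash
python3 -m jog '[[0,0,0,0,40],[0,0,0.008,0,40],[0,0,0.009,0,40],[0,0,0.009,0,0],[0,0,0.009,0,0],[0,0,0.009,0,0],[0,0,0.009,0,0]]' 80; python3 -m jog '[[0,0,-0.003,0,0],[0,0,-0.01,0,0],[0,0,-0.02,0,0],[0,0,-0.03,0,0]]'
```

```text
time: 6.5
tool_pos: [497.1, 311.8, 150.8]
tcp_rot: [-179.4, -0.8, 18.5]
ft_force: [-1.8, -0.3, -1.5]
finger_gap: 21.8
time: 6.9
tool_pos: [496.6, 311.1, 181.1]
tcp_rot: [-179.4, -0.8, 18.5]
ft_force: [0.0, -0.7, -6.2]
finger_gap: 21.9
```

Run:
```python
from h import *
s=r.snapshot("side");t=r.snapshot("top")
f=lambda i,x,y:cv2.resize(i[y:y+75,x:x+100],(400,300),interpolation=cv2.INTER_CUBIC)
cv2.imwrite("pics/d.png",np.hstack([f(s["image"],230,280),f(t["image"],115,190)])[:,:,::-1])
rel(0,0,0)
```

```text
t 7.0 tcp [498.1 311.7 183.4] rot [-179.4   -1.    18.5] gap 21.5 F [ 0.9  0.2 -5.7]
rel m [-0.5712  0.1378  0.1834] turn None
```

View pics/d.png

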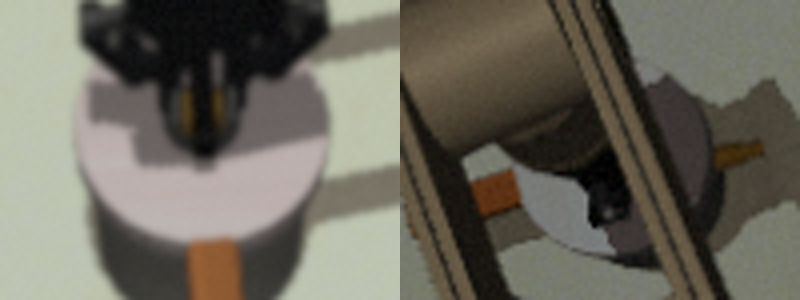

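Brass shows on both sides of the bar, so the pads are holding the brass boss (gap 22 mm) instead of the bar. I'll set the lid back and re-grip higher on the bar.

```bash
python3 -m jog '[[0,0,0.015,0,0],[0,0,0.025,0,0],[0,0,0.030,0,0],[0,0,0.032,0,0],[0,0,0.033,0,0]]'; python3 -m jog '[[0,0,0,0,40],[0,0,0,0,40],[0,0,-0.007,0,40],[0,0,-0.007,0,0],[0,0,-0.007,0,0],[0,0,-0.007,0,0],[0,0,-0.007,0,0]]' 80
```

```text
time: 7.5
tool_pos: [497.6, 311.7, 150.6]
tcp_rot: [-179.4, -0.9, 18.5]
ft_force: [-11.2, -5.9, 15.2]
finger_gap: 21.5
time: 8.2
tool_pos: [497.7, 311.9, 159.5]
tcp_rot: [-179.4, -0.9, 18.5]
ft_force: [-5.8, -1.7, 10.9]
finger_gap: 12.6
```

```bash
python3 -m jog '[[0,0,-0.003,0,0],[0,0,-0.01,0,0],[0,0,-0.02,0,0],[0,0,-0.03,0,0],[0,0,-0.045,0,0],[0,0,-0.06,0,0],[0,0,-0.06,0,0]]' 100
python3 - <<'E'
from h import *
s=r.snapshot("side");t=r.snapshot("top")
f=lambda i,x,y:cv2.resize(i[y:y+75,x:x+100],(400,300),interpolation=cv2.INTER_CUBIC)
cv2.imwrite("pics/e.png",np.hstack([f(s["image"],230,270),f(t["image"],115,190)])[:,:,::-1])
rel(570,-110,240,0)
E
```

```text
time: 8.9
tool_pos: [498.7, 311.8, 223.6]
tcp_rot: [-179.4, -1.3, 18.5]
ft_force: [1.1, 0.1, -5.6]
finger_gap: 12.1
t 9.0 tcp [497.5 311.2 220.4] rot [-179.4   -1.    18.5] gap 12.0 F [ 0.4 -0.7 -5.9]
rel m [-0.0647  0.4225 -0.0196] turn 18.5
```

View pics/e.png

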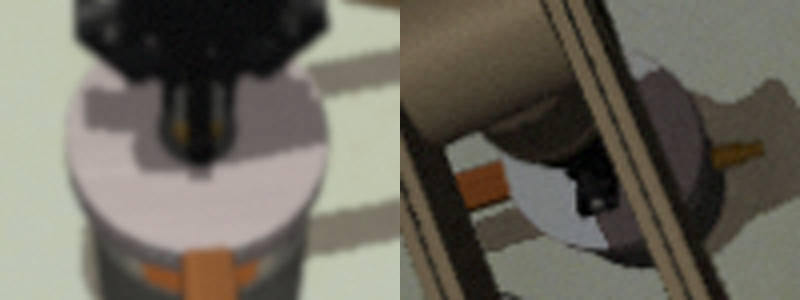

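The lid is off the pot, with the rim showing beneath it at about (280,337) in the side view, and it hangs level. I'll carry it to the open bench in front of the shelf.

```bash
python3 -m jog '[[-0.003,0.02,0,1,0],[-0.01,0.06,0,3,0],[-0.017,0.105,0,5,0],[-0.024,0.15,0,7,0],[-0.031,0.195,0,9,0],[-0.038,0.24,0,11,0],[-0.045,0.28,0,12,0],[-0.05,0.31,0,13,0]]'; python3 -c "
from h import *
rel(574,-150,220,1.5)"
```

```text
time: 9.8
tool_pos: [547.9, -1.3, 215.3]
tcp_rot: [-179.2, -0.8, 5.4]
ft_force: [0.2, -0.6, -5.7]
finger_gap: 12.5
t 9.8 tcp [547.9  -1.3 215.3] rot [-179.2   -0.8    5.4] gap 12.5 F [ 0.2 -0.6 -5.7]
rel m [ 0.0121  0.1505 -0.0047] turn 3.9
```

```bash
python3 -m jog '[[0.003,0.04,0,1,0],[0.006,0.08,0,2,0],[0.009,0.12,0,3,0],[0.012,0.145,0,4,0],[0.012,0.15,0.01,4,0],[0.012,0.15,0.04,4,0],[0.012,0.15,0.07,4,0],[0.012,0.15,0.09,4,0]]'
python3 - <<'E'
from h import *
rel(574,-150,66,1.5)
s=r.snapshot("side");t=r.snapshot("top")
for n in ["lid_centre","handle_grip","tap_bar"]:
    a=r.pinpoint(s,n)[:1];b=r.pinpoint(t,n)[:1]; print(n,a,b)
    if a and b: print(*tri(ray(s,a[0]["uv"]),ray(t,b[0]["uv"])))
cv2.imwrite("pics/f.png",np.hstack([cv2.resize(s["image"][110:260,220:420],(400,300)),cv2.resize(t["image"][150:300,240:440],(400,300))])[:,:,::-1])
E
```

```text
time: 10.6
tool_pos: [573.1, -146.9, 119.4]
tcp_rot: [-179.0, -0.5, 1.4]
ft_force: [-0.9, 0.3, -6.3]
finger_gap: 12.2
t 10.6 tcp [ 573.1 -146.9  119.4] rot [-179.    -0.5    1.4] gap 12.2 F [-0.9  0.3 -6.3]
rel m [0.0009 0.0031 0.0534] turn -0.1
lid_centre [{'uv': [290.0, 185.9], 'conf': 0.96}] [{'uv': [327.5, 213.3], 'conf': 0.72}]
[ 579.61804677 -153.23046111   60.21700813] [np.float64(8.652713435998319), np.float64(8.652713435998347)]
handle_grip [{'uv': [283.6, 217.2], 'conf': 0.76}] [{'uv': [278.4, 214.2], 'conf': 0.88}]
[564.91296608  -4.78346082  83.60791854] [np.float64(5.208980118554254), np.float64(5.208980118554534)]
tap_bar [{'uv': [295.9, 175.1], 'conf': 0.45}] [{'uv': [327.5, 211.8], 'conf': 0.38}]
[ 566.93397624 -147.72846281  117.59441403] [np.float64(2.7617910761329663), np.float64(2.7617910761331936)]
```

View pics/f.png

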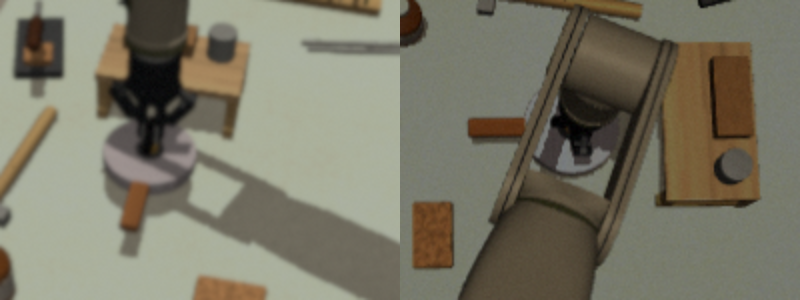

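The lid hangs level in front of the shelf with its handle pointing out (+y). In the top view the handle runs (275–302, 214). The place below is clear, so I lower it.

```bash
python3 -m jog '[[0,0,0.015,0,0],[0,0,0.03,0,0],[0,0,0.042,0,0],[0,0,0.048,0,0],[0,0,0.05,0,0],[0,0,0.05,0,0]]'; python3 -m jog '[[0,0,0.002,0,0],[0,0,0.004,0,0],[0,0,0.004,0,0]]'
```

```text
time: 11.6
tool_pos: [576.7, -147.6, 74.7]
tcp_rot: [-179.2, -0.9, 1.4]
ft_force: [0.0, -0.0, -4.8]
finger_gap: 12.4
time: 11.9
tool_pos: [576.8, -147.5, 70.7]
tcp_rot: [-179.2, -0.9, 1.4]
ft_force: [0.3, -0.8, -6.1]
finger_gap: 12.0
```

```bash
python3 -m jog '[[0,0,0.002,0,0],[0,0,0.004,0,0],[0,0,0.004,0,0]]';python3 -m jog '[[0,0,0.002,0,0],[0,0,0.003,0,0],[0,0,0.003,0,0]]'
```

```text
time: 12.2
tool_pos: [576.6, -147.4, 66.4]
tcp_rot: [-179.2, -0.8, 1.4]
ft_force: [0.1, 1.8, -5.0]
finger_gap: 12.2
time: 12.5
tool_pos: [577.1, -147.4, 65.5]
tcp_rot: [-179.2, -0.9, 1.4]
ft_force: [-8.1, 2.1, 11.1]
finger_gap: 11.9
```

```bash
python3 -m jog '[[0,0,0,0,50],[0,0,0,0,60],[0,0,0,0,60],[0,0,-0.02,0,60],[0,0,-0.07,0,60],[0,0,-0.09,0,60],[0,-0.05,-0.09,0,60],[0,-0.1,-0.09,0,60]]' 60; python3 -m jog '[[0,-0.05,0,0,60],[0,-0.1,0,0,60],[0,-0.15,0,0,60],[0,-0.15,0,0,60]]'
python3 - <<'E'
from h import *
np.set_printoptions(precision=1,suppress=True)
rel(574,-12,40,1.5)
s=r.snapshot("side");t=r.snapshot("top")
for n in ["lid_centre","handle_grip","tap_bar"]:
    a=r.pinpoint(s,n)[:1];b=r.pinpoint(t,n)[:1]; print(n,a,b)
    if a and b: print(*tri(ray(s,a[0]["uv"]),ray(t,b[0]["uv"])))
cv2.imwrite("pics/g.png",np.hstack([cv2.resize(s["image"][110:260,220:420],(400,300),interpolation=cv2.INTER_CUBIC),cv2.resize(t["image"][150:300,240:440],(400,300),interpolation=cv2.INTER_CUBIC)])[:,:,::-1])
E
```

```text
time: 13.3
tool_pos: [574.4, -49.1, 158.6]
tcp_rot: [-179.2, -1.1, 1.2]
ft_force: [1.1, 1.7, -1.3]
finger_gap: 51.3
time: 13.7
tool_pos: [570.7, 106.8, 160.9]
tcp_rot: [-179.1, -1.1, 1.5]
ft_force: [0.0, -0.6, 1.0]
finger_gap: 51.5
t 13.7 tcp [570.7 106.8 160.9] rot [-179.1   -1.1    1.5] gap 51.5 F [ 0.  -0.6  1. ]
rel m [0.  0.1 0.1] turn 0.0
lid_centre [] [{'uv': [326.8, 217.3], 'conf': 0.66}]
handle_grip [{'uv': [283.5, 232.1], 'conf': 0.57}] [{'uv': [279.9, 214.2], 'conf': 0.76}]
[572.4 -10.    9.7] [np.float64(1.3801949543544363), np.float64(1.3801949543547005)]
tap_bar [{'uv': [290.4, 186.5], 'conf': 0.46}] [{'uv': [325.8, 213.0], 'conf': 0.61}]
[ 578.4 -147.8   63.8] [np.float64(7.31732348169784), np.float64(7.317323481697909)]
```

View pics/g.png

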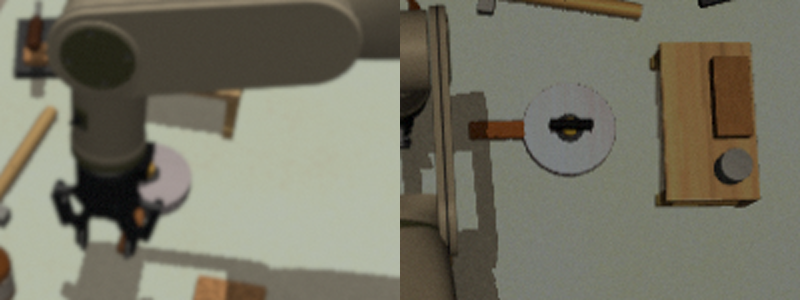

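The lid lies flat and free at (324,214) in the top view, with its handle in line with the bay axis and its outer end at (275,215). Next I grip the handle.

```bash
python3 -m jog '[[0,0.05,0,0,70],[0,0.1,0.03,0,70],[-0.001,0.119,0.07,0,70],[-0.001,0.119,0.11,0,70],[-0.001,0.119,0.13,0,70],[-0.001,0.119,0.133,0,70],[-0.001,0.119,0.133,0,70]]'; python3 -c "
from h import *
rel(572.5,-12,27,1.5)"
```

```text
time: 14.8
tool_pos: [574.8, -18.3, 25.9]
tcp_rot: [-179.2, -1.0, 1.0]
ft_force: [0.4, -0.8, 1.5]
finger_gap: 59.5
t 14.8 tcp [574.8 -18.3  25.9] rot [-179.2   -1.     1. ] gap 59.5 F [ 0.4 -0.8  1.5]
rel m [-0.0022 -0.0063 -0.0011] turn -0.5
```

```bash
python3 -m jog '[[-0.001,-0.004,-0.001,0,20],[-0.001,-0.004,-0.001,0,0],[-0.001,-0.004,-0.001,0,0],[-0.001,-0.004,-0.001,0,0],[-0.001,-0.004,-0.001,0,0]]' 40; python3 -c "
from h import *
rel(580,-199,27,1.5)"
```

```text
time: 15.3
tool_pos: [575.1, -14.0, 29.0]
tcp_rot: [-179.2, -1.2, 1.0]
ft_force: [-2.1, 2.4, 7.4]
finger_gap: 26.8
t 15.3 tcp [575.1 -14.   29. ] rot [-179.2   -1.2    1. ] gap 26.8 F [-2.1  2.4  7.4]
rel m [0.0015 0.1851 0.002 ] turn -0.5
```

```bash
python3 -m jog '[[0,0.015,0,0,0],[0,0.035,0,0,0],[0,0.06,0,0,0],[0,0.085,0,0,0],[0,0.11,0,0,0],[0.001,0.135,0,0,0],[0.001,0.155,0,0,0],[0.001,0.165,0,0,0]]'; python3 -m jog '[[0,0.002,0,0,0],[0,0.005,0,0,0],[0,0.008,0,0,0],[0,0.008,0,0,0]]'
```

```text
time: 16.1
tool_pos: [580.6, -179.5, 28.9]
tcp_rot: [-179.2, -1.3, 1.0]
ft_force: [-0.0, 9.2, 10.2]
finger_gap: 27.2
time: 16.5
tool_pos: [581.0, -187.1, 29.3]
tcp_rot: [-179.2, -1.4, 1.0]
ft_force: [-0.2, 3.2, 4.2]
finger_gap: 26.9
```

```bash
for i in 1; do python3 -m jog '[[0,0.003,0,0,0],[0,0.006,0,0,0],[0,0.006,0,0,0]]'; done; python3 -m jog '[[0,0.003,0,0,0],[0,0.005,0,0,0],[0,0.005,0,0,0]]'
```

```text
time: 16.8
tool_pos: [581.2, -192.8, 29.3]
tcp_rot: [-179.2, -1.4, 1.0]
ft_force: [0.5, 3.9, 3.3]
finger_gap: 27.4
time: 17.1
tool_pos: [581.3, -197.5, 29.3]
tcp_rot: [-179.2, -1.4, 1.0]
ft_force: [0.8, 4.4, 2.3]
finger_gap: 27.1
```

```bash
python3 -m jog '[[0,0.002,0,0,0],[0,0.004,0,0,0],[0,0.004,0,0,0]]'
```

```text
time: 17.4
tool_pos: [581.4, -200.2, 29.3]
tcp_rot: [-179.1, -1.3, 1.1]
ft_force: [-0.4, 9.6, 4.3]
finger_gap: 27.1
```

```bash
python3 -m jog '[[0,0.003,0,0,0],[0,0.005,0,0,0],[0,0.005,0,0,0]]'
```

```text
time: 17.7
tool_pos: [581.5, -200.5, 29.1]
tcp_rot: [-178.7, -1.3, 1.1]
ft_force: [-2.2, 24.1, 10.9]
finger_gap: 26.6
```

The force rose to 24 N and the motion stopped, so the lid has met the back. I release and withdraw.

```bash
python3 -m jog '[[0,0,0,0,0],[0,0,0,0,60],[0,0,0,0,70],[0,0,0,0,70],[0,-0.005,-0.03,0,70],[0,-0.03,-0.07,0,70],[0,-0.07,-0.12,0,70],[0,-0.12,-0.15,0,70]]'; python3 -m jog '[[0,-0.05,0,0,70],[0,-0.1,0,0,70],[0,-0.15,0,0,70],[0,-0.2,0,0,70],[0,-0.2,0,0,70]]'
python3 - <<'E'
from h import *
np.set_printoptions(precision=1,suppress=True)
rel(0,0,0)
s=r.snapshot("side");t=r.snapshot("top")
for n in ["lid_centre","handle_grip","bottle_mid","block_mid","hammer_grip","tin_mid"]:
    print(n,r.pinpoint(s,n)[:1],r.pinpoint(t,n)[:1])
a=r.pinpoint(s,"handle_grip");b=r.pinpoint(t,"handle_grip")
if a and b: print(*tri(ray(s,a[0]["uv"]),ray(t,b[0]["uv"])),atz(t,b[0]["uv"],17))
cv2.imwrite("pics/i.png",np.hstack([cv2.resize(s["image"][100:220,220:380],(400,300),interpolation=cv2.INTER_CUBIC),cv2.resize(t["image"][150:270,290:450],(400,300),interpolation=cv2.INTER_CUBIC)])[:,:,::-1])
E
```

```text
time: 18.5
tool_pos: [577.2, -102.4, 172.0]
tcp_rot: [-178.8, -1.4, 1.0]
ft_force: [1.5, -0.1, 0.2]
finger_gap: 59.6
time: 19.0
tool_pos: [573.1, 103.1, 176.7]
tcp_rot: [-178.7, -1.5, 1.3]
ft_force: [-0.2, -0.3, -0.0]
finger_gap: 60.2
t 19.0 tcp [573.1 103.1 176.7] rot [-178.7   -1.5    1.3] gap 60.2 F [-0.2 -0.3 -0. ]
rel m [-0.6  0.1  0.2] turn None
lid_centre [{'uv': [303.3, 160.9], 'conf': 0.74}] [{'uv': [383.8, 212.6], 'conf': 0.66}]
handle_grip [{'uv': [294.9, 188.2], 'conf': 0.87}] [{'uv': [336.8, 211.6], 'conf': 0.81}]
bottle_mid [{'uv': [217.3, 244.4], 'conf': 0.62}] [{'uv': [241.5, 156.4], 'conf': 0.52}]
block_mid [{'uv': [333.5, 261.8], 'conf': 0.88}] []
hammer_grip [{'uv': [220.0, 200.2], 'conf': 0.92}] [{'uv': [304.1, 148.6], 'conf': 0.96}]
tin_mid [] [{'uv': [174.1, 234.9], 'conf': 0.67}]
[ 581.7 -185.9   21.9] [np.float64(2.59142972155902), np.float64(2.5914297215589146)] [ 585.3 -186.5   17. ]
```

View pics/i.png

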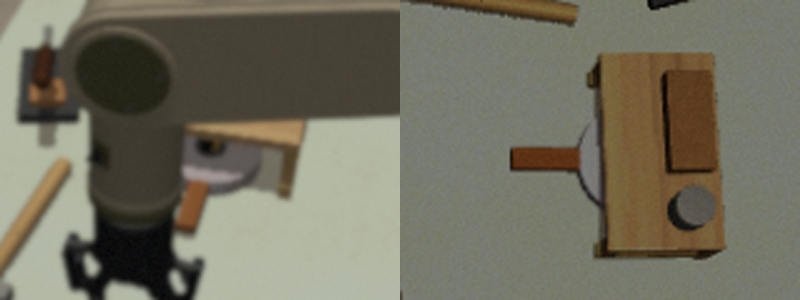

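The lid sits under the roof with its handle out, outer end at (334,214) in the top view. About 20 mm of the rim shows at the front, as expected for contact with the back. Dead reckoning puts the axis about 72 mm from the back, and the robot is clear.

Run:
```python
from h import *
t=r.snapshot("top")
e=atz(t,(334.4,213.6),26);print("handle end",e.round(1))
print([ (x["uv"],round(x["conf"],2)) for n in("tin_mid","block_mid") for x in r.pinpoint(t,n)[:3]])
print(r.hand_in())
```

```text
handle end [ 577.1 -178.1   26. ]
[]
the job is handed in; nothing more can be done
None
```

The lid is under the dust shelf against its back with the handle outward, and I have handed the job in. It took about 19 s of the 59 s, and no verdict was reported.

**What I did:** I turned the tap open until its bar lay in line with the handle. Then I lifted the lid by the bar and set it down flat on the open bench in front of the shelf. After letting go, I took it by the handle and slid it in until the force rose to 24 N and it stopped, then released and backed away.

**Grip on the tap:** My first lift, about 30 mm, had hold of the brass boss and not the bar. I set the lid back on the pot, gripped the bar and lifted again.

**Final checks:**
- **Position:** The handle's outer end measured at y = -178 mm, against -179 mm expected with the lid touching the back. That puts the lid's axis about 72 mm from the back, where the limit is 87 mm. The last picture shows the lid flat and the gripper clear.
- **Disagreement:** The trained network put the handle's grip point about 14 mm nearer the front than the arm's own reading. The arm reading and the handle end in the picture agree with each other, so I trusted those.
- **Bottle, block and hammer:** They showed within a few pixels of where they started.
- **Tin:** At the end I could not confirm it had stayed put. The network missed it in one view and marked the pot's position instead in the other. I did not work near it after lifting the lid off the pot.

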